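# Index a painted bottle to the third stop

## Robot

A 7-joint arm with a two-finger parallel gripper is mounted at the origin on the work surface. World frame = base frame: x ahead of the robot, y to its left, z up, the work surface at z = 0. Lengths are in m, angles in rad, forces in N, time in s.
With the tool pointing down it reaches from about 0.4 to 0.85 m from the base axis. Payload 4.5 kg.
Tool frame: the origin (TCP) lies where the fingers leave the gripper's body, on its centre line; the fingertips stand 64 mm ahead of it and the grasp point (between the pads) lies 45 mm ahead of it; z points along the fingers, y is the line along which they close (so a half turn about z gives the same grasp; the last joint's range is limited). The gripper opens to 88 mm and grips with 3 to 60 N. Pads are 18 mm wide; open, the fingers measure 123 mm over their backs; the gripper's body (75 mm by 187 mm) begins 45 mm behind the grasp point.
Start: joints at [-1.148, 0.689, -0.195, 1.565, 0.157, 0.902, -0.215], TCP at [0.237, 0.578, 0.303] pointing down, gripper open.
Joint ranges: [-3.01, 3.01], [-0.46, 2.08], [-1.47, 1.51], [0.13, 2.56], [-1, 4.14], [0.04, 2.09], [-2.66, 2.66]. Speed limits (rad/s): [2.57, 2.57, 3.14, 3.14, 3.14, 3.14, 3.14].

## Interface

Orientations are given as a unit quaternion [x, y, z, w].
In Python, from plant import r gives the robot as it stands.
- The arm moves only by the tool play_rows, never from a script. Its arguments are lists of equal length, an entry for each row: "translation": the shift along the tool's x, y, z in m, a list of three; "delta_rot": the turn, a rotation vector about the tool's x, y, z in degrees, a list of three; "grip": the opening, from -1 (shut) to 1 (fully open). In form: {"translation": [[x, y, z], ...], "delta_rot": [[rx, ry, rz], ...], "grip": [grip, ...]}. A call has 1 to 20 rows; each row shifts and turns the commanded pose from where the row before left it, along the tool's axes as they then stand; what a row does not reach is not made up. A row lasts 1/8 s, in which the tool goes at most 62.5 mm and 10.7 degrees, less where a joint would pass 70% of its speed; a pose out of reach is approached as far as the arm can. A call with a gripper value outside its range is refused whole. The fingers move at their own pace and stop on an object; "squeeze" is the grip in N (left out, the last holds). Time passes only in rows, so rows that do not move let the fingers close. It gives the time, the measured TCP pose, the force, the opening and the grip force at its end, in the units of the state.
- r.get_state(): the state, without advancing time (a new reading comes with each control period).
- r.snapshot(name): name is "scene" or "top" or "wrist"; returns the picture (420x560x3 uint8, blue, green, red); there is no depth.
- r.get_calibration(name): a dict with "intrinsics" (3x3 intrinsics, pixels), "eye" and "rotation" of the camera in the world. Camera axes: x right, y up, looking along -z (the intrinsics and any distortion apply to the point x, -y, -z); pixel columns grow to the right and rows downward; lengths in m; the calibration is good to about 2 mm. The wrist camera is an equidistant fisheye: a pixel r from the principal point sees the ray r / f radians off the axis. A picture is of the moment at which its call begins: read the wrist's pose just before it. get_calibration takes no time and is no camera call; for the wrist camera it gives the pose at the moment of the call.
- r.finish_job(): hands the job in; it is judged then, once.
Trained networks look in the newest picture that a camera, given by its name, has taken for a name from the list of things; names that differ only in an ending like _2 or _b are one class to them, and where a whole thing is asked for, a point or a joint stands for the part that bears it (a point fixed in the world has none). Each returns a list of dicts, best first, with "confidence" (0 to 1); they miss things now and then, are a little off and sometimes report something else, mostly with a low value. They report only what shows in the picture. A call takes as long as a camera call.
- r.look_for(camera, target): "point" ([x, y, z] in m, in world coordinates, good to about 4 mm: the middle of the surface that is visible of it).
- r.silhouettes(camera, target): "pixels" (420x560 bool, what is visible of it).
The state is a dict: "clock": time; "q": joint angles; "qd": joint speeds; "joint_torque": joint torques, N m; "tool_pos": TCP position; "eef_rot": TCP orientation; "contact_force": force on the tool from outside, world axes, zero at the start; "moment": the same for the moment, N m; "opening": opening from 0.0 (shut) to 1.0 (fully open); "finger_force": force on a finger pad.
Only numpy, scipy, OpenCV 4.12 (cv2) and the standard library are available. Lean on these libraries where they do the work, as an engineer would, in place of code of your own. Each camera call takes 0.05 s, during which the arm holds its last target. There are 200 camera calls.

## Task

Pick the green bottle out of the crate and stand it upright in the cup on the indexing stand, let go of it, and leave the other bottles standing in the crate. Then grip the black knob and turn it clockwise, counting the clicks, to the third stop and no farther. The knob is sprung, so finish while still gripping it, holding it steady at the third stop with the bottle standing in its cup.

Things in the scene. Friction and masses are not known exactly. Their poses are not given: they have to be found in the camera images.
- bottle_green: The GREEN one, which starts standing in the crate at any of its places: a painted bottle 110 mm tall, 0.12 kg: body 38 mm across up to 52 mm, shoulder to 74 mm, straight neck 19 mm across from 74 to 110 mm (top 12 mm a fixed white cap of the same width). Origin at the centre of its underside, z up along it.
- crate: Fixed plywood crate, open on top, 180 (x) by 250 (y) mm, walls 8 mm thick and 45 mm high, floor 8 mm. Bottles stand in 2 rows of 3 places 75 mm apart, parallel to its sides (one empty): a gripper opened 50 to 60 mm fits over a neck, closing along the crate's x or y. Origin: centre of its underside, on the table. Crate and indexing stand may swap sides of the table.
- stand: Fixed white indexing stand, a box 130 (x) by 280 (y) by 45 mm high. Its black knob is 70 mm towards its own -y from its centre, its aluminium turntable with a grey cup 70 mm towards its own +y. Origin at the centre of its underside, on the table. Short marks round the knob show its stops: home, then clockwise; the third stop's mark is red.
- cup_floor (a point): Centre of the inner floor of the round grey cup on the turntable, 59 mm above the table (x and y turn with the turntable, z up). The cup is 44 mm wide inside, so a bottle has about 3 mm of play all round; its rim is 16 mm above this floor.
- knob_grip (a point): On the knob's vertical axis at the height to grip, 82 mm above the table; turns with the knob. The grip is an upright bar 44 mm long (point x), 14 mm thick (point y), from 57 to 91 mm above the table, over a round skirt 48 mm across. A white line on top is the pointer, on the -x half. At home the bar lies along the stand's x, pointer to the stand's -x.
- knob (a joint): Knob angle, rad: 0 at home, where it starts; grows clockwise seen from above. Clicks every 24 degrees: stops at 0.419, 0.838, third 1.257, fourth 1.676; end 2.51. A return spring (0.06 N m at home, 0.10 at the third stop) with a click ripple of 0.045 N m: the spring is stronger, so a knob let go runs home. The turntable turns with it 1 to 1.
- bottle_yellow: The yellow bottle, same shape and size as the green one, origin at the centre of its underside; it stays standing in the crate.
- bottle_blue: The blue bottle, same shape and size as the green one, origin at the centre of its underside; it stays standing in the crate.
- bottle_purple: The purple bottle, same shape and size as the green one, origin at the centre of its underside; it stays standing in the crate.
- bottle_orange: The orange bottle, same shape and size as the green one, origin at the centre of its underside; it stays standing in the crate.

How it is judged:
By the outcome, as a careful person would: the job done as asked, in the order asked, and still so for the second after the job is handed in, while the arm keeps its last pose, push and grip.
It also fails if it takes over 54 s, if anything falls off the work surface, if the arm or the gripper's body presses on something with over 40 N, if the wrist force passes 120 N, or if a joint passes its speed limit or range.

## Working session

There is one attempt and no reset: what is moved stays moved. The work goes in short steps, Python scripts to look and compute and a tool call to move; the robot and the scene stay as the last step left them, time stands still between calls to the robot, and variables do not carry over. Pictures are saved under pics/ and viewed, at most 10 in all, crops included, and the job is handed in when it is done.

Besides the shell and the picture viewer there is one more tool, called after "Emit:" as name(argument=value, ...) on one line, values as JSON. play_rows: Moves the arm, as the interface text tells. Its arguments: {"type":"object","properties":{"translation":{"type":"array","items":{"type":"array","items":{"type":"number"}}},"delta_rot":{"type":"array","items":{"type":"array","items":{"type":"number"}}},"grip":{"type":"array","items":{"type":"number"}},"squeeze":{"type":"number"}},"required":["translation","delta_rot","grip"]}

```bash
mkdir -p pics; ls; python3 - <<'E'
from plant import r
import cv2,numpy as np
s=r.get_state();print(s)
ims={}
for c in("scene","top"):
    im=r.snapshot(c);cv2.imwrite(f"pics/{c}0.png",im)
    k=r.get_calibration(c);print(c,k)
    for t in("bottle_green","bottle_yellow","bottle_blue","bottle_purple","bottle_orange","crate","stand","cup_floor","knob_grip"):
        print(t,[(np.round(d["point"],3).tolist(),round(d["confidence"],2)) for d in r.look_for(c,t)[:2]])
E
```

```text
pics
{'clock': 0.0, 'q': array([-1.14819359,  0.68999563, -0.19449352,  1.56634978,  0.15731464,
        0.90251476, -0.21507762]), 'qd': array([ 0.00059899,  0.00130708,  0.00122322,  0.00014428,  0.00036222,
       -0.00083425, -0.00118466]), 'joint_torque': array([ 5.41401587e-04, -5.27567732e+01, -1.26691528e+00, -1.53427005e+01,
       -5.26297709e-02,  6.57234457e-03,  1.84947417e-04]), 'tool_pos': array([0.2367787 , 0.57784663, 0.30190062]), 'eef_rot': array([ 1.93129686e-01,  9.81172791e-01, -9.32236930e-04, -1.01072580e-04]), 'contact_force': array([ 0.24893248,  0.02099031, -0.9327079 ]), 'moment': array([-0.03249332, -0.00634453,  0.03627375]), 'finger_force': 0.0, 'opening': 1.0017329986688814}
scene {'intrinsics': array([[447.6234562 ,   0.        , 288.05772731],
       [  0.        , 447.6234562 , 212.8175428 ],
       [  0.        ,   0.        ,   1.        ]]), 'eye': array([1.31925865, 0.01973311, 0.80527103]), 'rotation': array([0.2733639 , 0.27833314, 0.65500292, 0.64712751])}
bottle_green [([0.58, 0.164, 0.064], 0.59)]
bottle_yellow [([0.503, 0.176, 0.072], 0.83
[... 315 characters left out ...]
: array([[469.75887806,   0.        , 278.01298351],
       [  0.        , 469.75887806, 202.77368185],
       [  0.        ,   0.        ,   1.        ]]), 'eye': array([ 0.45265809, -0.0029959 ,  1.13367211]), 'rotation': array([-0.02204723,  0.03458613,  0.71208614, -0.70089303])}
bottle_green [([0.561, 0.153, 0.072], 0.72), ([0.53, -0.287, 0.066], 0.35)]
bottle_yellow [([0.495, 0.166, 0.066], 0.79)]
bottle_blue [([0.482, 0.098, 0.074], 0.67)]
bottle_purple [([0.504, 0.246, 0.07], 0.68)]
bottle_orange [([0.561, 0.156, 0.068], 0.5)]
crate [([0.544, 0.184, 0.01], 0.97)]
stand [([0.506, -0.222, 0.043], 0.83)]
cup_floor [([0.49, -0.158, 0.055], 0.87)]
knob_grip [([0.529, -0.29, 0.066], 0.77)]
```

View pics/top0.png

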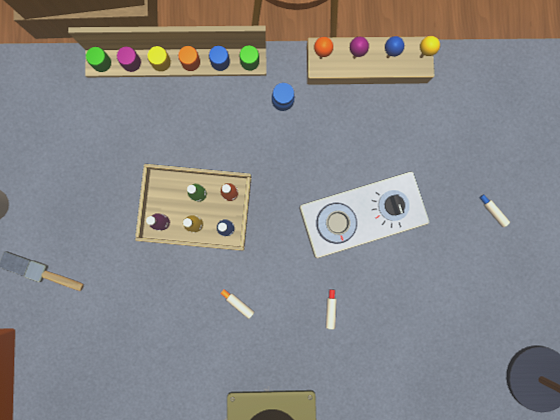

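View pics/scene0.png

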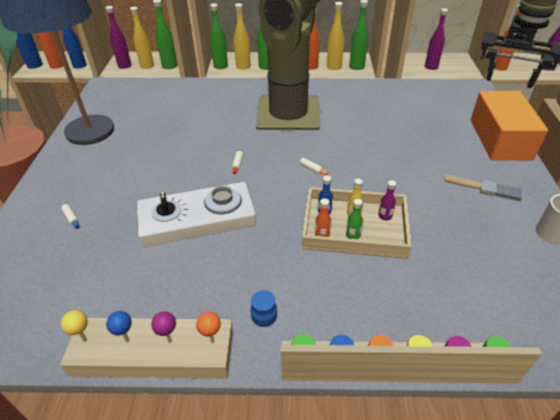

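Top view shows the crate at about (195,207), with the green bottle's cap at (191,188). The stand is turned at about (365,214), with the cup at (337,222) and the knob at (394,206). I'll now fit the poses.

```bash
cat > h.py <<'E'
from plant import r
import numpy as np, cv2
from scipy.spatial.transform import Rotation as R
from scipy.optimize import minimize
def proj(k,P):
    p=R.from_quat(k["rotation"]).inv().apply(np.atleast_2d(P)-k["eye"])*[1,-1,-1]
    K=k["intrinsics"]; f=K[0,0]
    if k.get("fish"):
        rr=np.hypot(p[:,0],p[:,1]);th=np.arctan2(rr,p[:,2]);q=p[:,:2]/np.maximum(rr,1e-9)[:,None]*th[:,None]
    else: q=p[:,:2]/p[:,2:]
    return q*f+K[:2,2]
def unproj(k,uv,z):
    K=k["intrinsics"];q=(np.atleast_2d(uv)-K[:2,2])/K[0,0]
    if k.get("fish"):
        th=np.hypot(*q.T);d=np.c_[q/np.maximum(th,1e-9)[:,None]*np.sin(th)[:,None],np.cos(th)]
    else: d=np.c_[q,np.ones(len(q))]
    d=R.from_quat(k["rotation"]).apply(d*[1,-1,-1])
    return k["eye"]+d*((z-k["eye"][2])/d[:,2])[:,None]
def cal(c):
    k=dict(r.get_calibration(c));k["fish"]=c=="wrist";return k
def box(x,y,a,sx,sy,h):
    b=np.array([[i*sx/2,j*sy/2,z] for i in(-1,1) for j in(-1,1) for z in(0,h)])
    c,s=np.cos(a),np.sin(a);return b@np.array([[c,s,0],[-s,c,0],[0,0,1]])+[x,y,0]
def fit(masks,x0,sx,sy,h):
    def cost(p):
        t=0
        for k,m in masks:
            hull=cv2.convexHull(proj(k,box(*p[:2],p[2],sx,sy,h)).astype(np.float32))
            im=np.zeros(m.shape,np.uint8);cv2.fillConvexPoly(im,np.round(hull*16).astype(np.int32),1,shift=4)
            t+=(im!=m).sum()/m.sum()
        return t
    res=minimize(cost,x0,method="Nelder-Mead",options=dict(initial_simplex=np.array(x0)+np.array([[0,0,0],[.02,0,0],[0,.02,0],[0,0,.15]]),xatol=1e-4,fatol=1e-5))
    return res.x,res.fun
E
python3 - <<'E'
from h import *
im={c:cv2.imread(f"pics/{c}0.png") for c in("top","scene")}
K={c:cal(c) for c in im}
for t,x0,d in(("stand",[.52,-.22,.25],(.13,.28,.045)),("crate",[.53,.185,-.08],(.18,.25,.045))):
    M={}
    for c in im:
        m=np.zeros((420,560),np.uint8)
        S=[s for s in r.silhouettes(c,t)][:1]
        for s in S: m|=s["pixels"].astype(np.uint8)
        pts=cv2.findNonZero(m);hull=cv2.convexHull(pts)
        m2=np.zeros_like(m);cv2.fillConvexPoly(m2,hull,1); 
        M[c]=(K[c],m2)
    for cs in(("top",),("scene",),("top","scene")):
        print(t,cs,fit([M[c] for c in cs],x0,*d))
# white caps
for t in("bottle_green","bottle_yellow","bottle_blue","bottle_purple","bottle_orange","knob_grip","cup_floor"):
  for c in im:
    S=r.silhouettes(c,t)
    for s in S[:2]:
        m=s["pixels"]; u=np.argwhere(m)[:,::-1]
        hsv=cv2.cvtColor(im[c],cv2.COLOR_BGR2HSV);w=m&(hsv[...,1]<60)&(hsv[...,2]>150)
        cu=np.argwhere(w)[:,::-1].mean(0) if w.any() else None
        z=.114 if t[:3]=="bot" else (.07 if t[0]=="k" else .07)
        print(t,c,round(s["confidence"],2),"mask",u.mean(0).round(1),unproj(K[c],u.mean(0),z)[0].round(4),"white",w.sum(),None if cu is None else (cu.round(1),unproj(K[c],cu,z)[0].round(4)))
a=cv2.resize(im["top"][165:265,295:435],None,fx=5,fy=5,interpolation=cv2.INTER_CUBIC)
cv2.imwrite("pics/crop1.png",a)
E
```

```text
stand ('top',) (array([ 0.51134009, -0.2247087 ,  0.28409401]), np.float64(0.010800691244239631))
stand ('scene',) (array([ 0.5081785 , -0.22257884,  0.28711315]), np.float64(0.05251520176893311))
stand ('top', 'scene') (array([ 0.51123043, -0.22467941,  0.28376232]), np.float64(0.07296111395573761))
crate ('top',) (array([ 0.53510425,  0.17281401, -0.10766416]), np.float64(0.010297350457017239))
crate ('scene',) (array([-1.52251029, -0.40718107, 12.5854321 ]), np.float64(1.0))
crate ('top', 'scene') (array([ 0.47580903,  0.16978541, -0.02348581]), np.float64(12.237849636288168))
bottle_green top 0.81 mask [196.7 192. ] [0.5606 0.1548 0.114 ] white 53 (array([191.5, 188.8]), array([0.5678, 0.1661, 0.114 ]))
bottle_green top 0.26 mask [192.8 205.8] [0.5306 0.1632 0.114 ] white 139 (array([193.8, 199.3]), array([0.5448, 0.1611, 0.114 ]))
bottle_green scene 0.67 mask [354.9 221.5] [0.6311 0.1547 0.114 ] white 53 (array([356.9, 209.8]), array([0.5939, 0.1627, 0.114 ]))
bottle_yellow top 0.69 mask [193.6 223.4] [0.4923 0.1616 0.114 ] white 58 (array([188.7, 222. ]), array([0.4955, 0.1721,
[... 1175 characters left out ...]
), array([ 0.5265, -0.2984,  0.07  ]))
knob_grip scene 0.67 mask [165.3 206.2] [ 0.5401 -0.2867  0.07  ] white 19 (array([167.7, 199.9]), array([ 0.5181, -0.2853,  0.07  ]))
cup_floor top 0.69 mask [336.9 222.3] [ 0.4915 -0.1554  0.07  ] white 1001 (array([336.5, 222.3]), array([ 0.4914, -0.1545,  0.07  ]))
cup_floor top 0.59 mask [197.3 192.2] [0.5648 0.1601 0.07  ] white 45 (array([191.9, 189. ]), array([0.5723, 0.1723, 0.07  ]))
cup_floor scene 0.65 mask [354.9 220.8] [0.585  0.1635 0.07  ] white 72 (array([355.9, 211.1]), array([0.5523, 0.1689, 0.07  ]))
cup_floor scene 0.61 mask [222.3 199.3] [ 0.5141 -0.1526  0.07  ] white 432 (array([222.6, 200.4]), array([ 0.5184, -0.1515,  0.07  ]))
```

View pics/crop1.png

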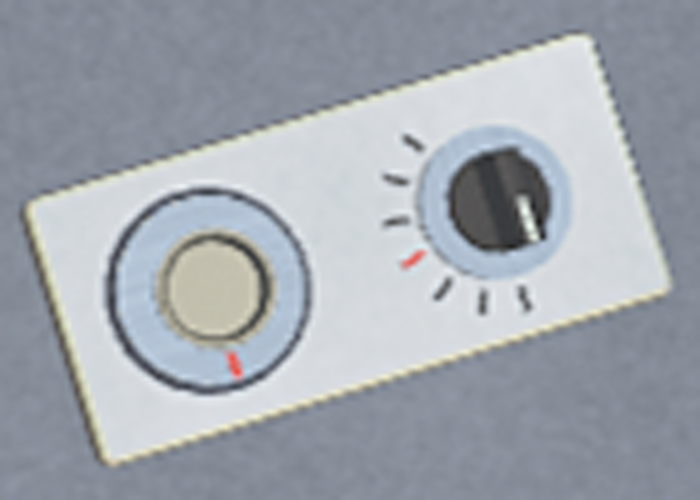

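Crop: the knob's pointer is at home (525,220), and the marks run clockwise 485, 443, then red at (413,260), the third stop. The stand pose from the fit agrees with the cup and knob masks. I'll move above the green bottle, closing along crate x.

Emit:
play_rows(translation=[[-0.0386, -0.0211, 0], [-0.0386, -0.0211, 0], [-0.0386, -0.0211, 0], [-0.0386, -0.0211, 0], [-0.0386, -0.0211, 0], [-0.0386, -0.0211, 0], [-0.0386, -0.0211, 0], [-0.0386, -0.0211, 0], [-0.0386, -0.0211, 0], [-0.0386, -0.0211, 0], [-0.0386, -0.0211, 0], [-0.0386, -0.0211, 0], [0, 0, 0], [0, 0, 0], [0, 0, 0], [0, 0, 0], [0, 0, 0], [0, 0, 0], [0, 0, 0], [0, 0, 0]], delta_rot=[[0, 0, 0], [0, 0, 0], [0, 0, 0], [0, 0, 0], [0, 0, 0], [0, 0, 0], [0, 0, 0], [0, 0, 0], [0, 0, 0], [0, 0, 0], [0, 0, 0], [0, 0, 0], [0, 0, 10.5], [0, 0, 10.5], [0, 0, 10.5], [0, 0, 10.5], [0, 0, 10.5], [0, 0, 10.5], [0, 0, 10.5], [0, 0, 0]], grip=[0.3, 0.3, 0.3, 0.3, 0.3, 0.3, 0.3, 0.3, 0.3, 0.3, 0.3, 0.3, 0.3, 0.3, 0.3, 0.3, 0.3, 0.3, 0.3, 0.3], squeeze=15)

```text
clock: 4.4
tool_pos: [0.5695, 0.1688, 0.3027]
eef_rot: [0.741, 0.671, -0.0, 0.0]
contact_force: [-0.4, 0.6, 0.3]
opening: 0.652
finger_force: 0.0
```

```bash
cat >> h.py <<'E'
def pose():
    s=r.get_state();q=R.from_quat(s["eef_rot"]).as_matrix()
    return s,s["tool_pos"],q,np.degrees(np.arctan2(q[1,1],q[0,1]))
def delta(x,y,z,yaw=None,zt=None):
    s,p,q,w=pose();print("t",s["clock"].__round__(2),"pos",p.round(4),"yaw",w.round(2),"tilt",q[:,2].round(4),"open",s["opening"],"ff",s["finger_force"],"F",s["contact_force"].round(1),"q",s["q"].round(2))
    print("tool delta mm",((q.T@(np.array([x,y,z])-p))*1000).round(1),"drot z",None if yaw is None else -((yaw-w+180)%360-180))
E
python3 - <<'E'
from h import *
delta(.57,.168,.147,-6.2)
k=cal("wrist");im=r.snapshot("wrist");cv2.imwrite("pics/w1.png",im)
print(k["eye"].round(3),k["intrinsics"][0])
for t in("bottle_green","bottle_yellow","bottle_orange","bottle_blue"):
    print(t,[(np.round(d["point"],4).tolist(),round(d["confidence"],2)) for d in r.look_for("wrist",t)[:2]])
    for s in r.silhouettes("wrist",t)[:1]:
        m=s["pixels"];hsv=cv2.cvtColor(im,cv2.COLOR_BGR2HSV);w=m&(hsv[...,1]<60)&(hsv[...,2]>150)
        u=np.argwhere(w)[:,::-1]
        if len(u): print(len(u),u.mean(0).round(1),unproj(k,u.mean(0),.115)[0].round(4))
E
```

```text
t 4.4 pos [0.5695 0.1688 0.3027] yaw -5.65 tilt [ 3.e-04 -3.e-04 -1.e+00] open 0.6516820089727627 ff 0.0 F [-0.4  0.6  0.3] q [-0.44  0.65  0.12  1.67 -0.1   0.83 -0.37]
tool delta mm [ -0.7   0.5 155.7] drot z 0.5546281638668802
[0.577 0.243 0.383] [325.1922621    0.         276.03566079]
bottle_green [([0.5679, 0.176, 0.0743], 0.94), ([0.49, 0.1144, 0.0502], 0.38)]
383 [274.8 200.4] [0.5688 0.1681 0.115 ]
bottle_yellow [([0.4986, 0.178, 0.0702], 0.62)]
351 [193.4 198.6] [0.498  0.1768 0.115 ]
bottle_orange [([0.5698, 0.0977, 0.0751], 0.6)]
286 [282.5 275.5] [0.5686 0.0947 0.115 ]
bottle_blue [([0.4926, 0.1155, 0.0492], 0.73), ([0.5054, 0.2446, 0.0735], 0.24)]
13 [213.2 241. ] [0.5094 0.1356 0.115 ]
```

View pics/w1.png

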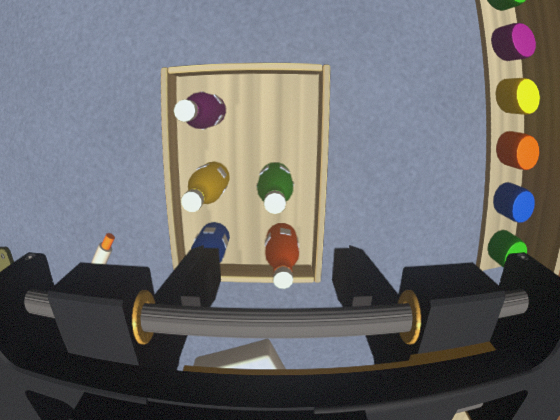

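The wrist view shows the green cap at (275,200), which works out to (0.569, 0.168), right under the tool. I'll descend, grip, lift.

Emit:
play_rows(translation=[[-0.0007, 0.0007, 0.03], [0, 0, 0.03], [0, 0, 0.03], [0, 0, 0.03], [0, 0, 0.02], [0, 0, 0.015], [0, 0, 0], [0, 0, 0], [0, 0, 0], [0, 0, 0], [0, 0, 0], [0, 0, 0]], delta_rot=[[0, 0, 0], [0, 0, 0], [0, 0, 0], [0, 0, 0], [0, 0, 0], [0, 0, 0], [0, 0, 0], [0, 0, 0], [0, 0, 0], [0, 0, 0], [0, 0, 0], [0, 0, 0]], grip=[0.3, 0.3, 0.3, 0.3, 0.3, 0.3, 0.3, -1, -1, -1, -1, -1])

```text
clock: 6.35
tool_pos: [0.57, 0.1678, 0.1479]
eef_rot: [0.742, 0.671, -0.0, -0.0]
contact_force: [-0.8, 0.0, 1.9]
opening: 0.2
finger_force: 14.9
```

```bash
python3 - <<'E'
from h import *
delta(.4917,-.1575,.30,-40)
E
```

```text
t 6.35 pos [0.57   0.1678 0.1479] yaw -5.77 tilt [-4.e-04  1.e-04 -1.e+00] open 0.199896489898297 ff 14.944286796671804 F [-0.8  0.   1.9] q [-0.41  0.87  0.08  1.78 -0.13  0.5  -0.35]
tool delta mm [-331.5  -45.2 -152.1] drot z 34.228419468191646
```

Emit:
play_rows(translation=[[0, 0, -0.02], [0, 0, -0.03], [0, 0, -0.04], [0, 0, -0.03], [-0.02, -0.002, 0], [-0.04, -0.005, 0], [-0.05, -0.005, 0], [-0.05, -0.006, 0], [-0.05, -0.006, 0], [-0.05, -0.006, 0], [-0.05, -0.006, 0], [-0.045, -0.005, 0], [-0.03, -0.004, 0], [-0.015, 0, 0], [0, 0, 0], [0, 0, 0]], delta_rot=[[0, 0, 0], [0, 0, 0], [0, 0, 0], [0, 0, 0], [0, 0, 0], [0, 0, 0], [0, 0, 0], [0, 0, 0], [0, 0, 0], [0, 0, 0], [0, 0, 0], [0, 0, 0], [0, 0, 0], [0, 0, 0], [0, 0, 0], [0, 0, 0]], grip=[-1, -1, -1, -1, -1, -1, -1, -1, -1, -1, -1, -1, -1, -1, -1, -1])

```text
clock: 8.35
tool_pos: [0.4854, -0.224, 0.2673]
eef_rot: [0.741, 0.671, 0.0, -0.001]
contact_force: [-0.8, -0.3, -1.4]
opening: 0.204
finger_force: 14.9
```

```bash
python3 - <<'E'
from h import *
delta(.4917,-.1575,.25)
k=cal("wrist");im=r.snapshot("wrist");cv2.imwrite("pics/w2.png",im)
for t in("cup_floor","stand","knob_grip","bottle_green"):
    print(t,[(np.round(d["point"],4).tolist(),round(d["confidence"],2)) for d in r.look_for("wrist",t)[:2]])
    for s in r.silhouettes("wrist",t)[:1]:
        m=s["pixels"].astype(np.uint8)
        c=max(cv2.findContours(m,0,2)[0],key=cv2.contourArea)
        for z in(.045,.059,.075,.082):
            g=unproj(k,c[:,0,:].astype(float),z)[:,:2].astype(np.float32)
            (a,b),rad=cv2.minEnclosingCircle(g);print("  z",z,"circ",round(a,4),round(b,4),round(rad,4),"rect",np.round(np.concatenate([np.ravel(v) for v in cv2.minAreaRect(g)]),4))
E
```

```text
t 8.35 pos [ 0.4854 -0.224   0.2673] yaw -5.65 tilt [-5.0e-04  1.6e-03 -1.0e+00] open 0.20436448871276627 ff 14.937222160660895 F [-0.8 -0.3 -1.4] q [ 0.33  0.62  0.03  1.88 -0.03  0.64  0.28]
tool delta mm [66.8 -0.3 17.4] drot z None
cup_floor [([0.4904, -0.1559, 0.0588], 0.83)]
stand [([0.5121, -0.1824, 0.0454], 0.85)]
  z 0.045 circ 0.5094 -0.2154 0.1419 rect [ 0.5086 -0.2146  0.1281  0.2579 16.0869]
  z 0.059 circ 0.5086 -0.2123 0.1353 rect [ 0.5079 -0.2116  0.1222  0.246  16.0869]
  z 0.075 circ 0.5078 -0.2089 0.1278 rect [ 0.5071 -0.2082  0.1155  0.2324 16.0869]
  z 0.082 circ 0.5074 -0.2073 0.1246 rect [ 0.5067 -0.2067  0.1125  0.2264 16.0869]
knob_grip [([0.5361, -0.2821, 0.0602], 0.7), ([0.4875, -0.1569, 0.057], 0.67)]
  z 0.045 circ 0.5369 -0.297 0.0299 rect [ 5.41000e-01 -2.93500e-01  3.18000e-02  5.82000e-02  4.00839e+01]
  z 0.059 circ 0.5349 -0.2902 0.0285 rect [ 5.38800e-01 -2.86900e-01  3.03000e-02  5.55000e-02  4.00838e+01]
  z 0.075 circ 0.5326 -0.2824 0.027 rect [ 5.36300e-01 -2.79300e-01  2.86000e-02  5.25000e-02  4.00839e+01]
  z 0.082 circ 0.5316 -0.279 0.0263 rect [ 5.35200e-01 -2.75900e-01  2.79000e-02  5.11000e-02  4.00838e+01]
bottle_green [([0.4878, -0.2169, 0.1956], 0.73)]
  z 0.045 circ 0.4791 -0.2949 0.0666 rect [ 4.78200e-01 -2.93400e-01  1.30100e-01  6.49000e-02  8.62902e+01]
  z 0.059 circ 0.4798 -0.2881 0.0635 rect [ 4.78900e-01 -2.86700e-01  1.24100e-01  6.19000e-02  8.62899e+01]
  z 0.075 circ 0.4806 -0.2805 0.06 rect [ 4.79700e-01 -2.79100e-01  1.17200e-01  5.85000e-02  8.62901e+01]
  z 0.082 circ 0.4809 -0.2771 0.0585 rect [ 4.80100e-01 -2.75800e-01  1.14200e-01  5.70000e-02  8.62903e+01]
```

View pics/w2.png

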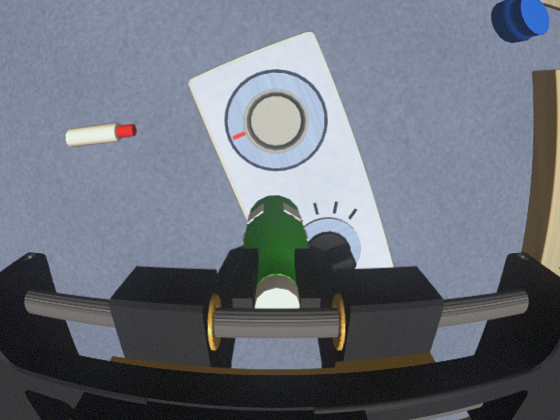

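Wrist view shows the turntable centred near (276,120), the cup floor near (275,121), and the bottle upright in the fingers. I'll measure the cup circle closely.

```bash
python3 - <<'E'
from h import *
k=cal("wrist");im=cv2.imread("pics/w2.png")
hsv=cv2.cvtColor(im,cv2.COLOR_BGR2HSV)
print(hsv[120,275],hsv[120,300],hsv[120,304],hsv[120,312],hsv[120,326])
m=((abs(hsv[...,0].astype(int)-hsv[120,275,0])<8)&(abs(hsv[...,1].astype(int)-hsv[120,275,1])<25)).astype(np.uint8)
roi=np.zeros_like(m);roi[60:180,215:335]=1
c=max(cv2.findContours(m&roi,0,2)[0],key=cv2.contourArea)
print("floor px",cv2.minEnclosingCircle(c),cv2.fitEllipse(c))
for z in(.059,.075):
    g=unproj(k,c[:,0].astype(float),z)[:,:2].astype(np.float32);print(z,cv2.fitEllipse(g))
# dark turntable rim by radial scan for darkest pixel
g=cv2.cvtColor(im,cv2.COLOR_BGR2GRAY).astype(np.float32)
for lo,hi in((43,58),(24,34)):
    P=[]
    for a in np.linspace(0,2*np.pi,120,endpoint=False):
        rr=np.arange(lo,hi,.25);xy=np.c_[276+rr*np.cos(a),120+rr*np.sin(a)].astype(np.float32)
        v=cv2.remap(g,xy[:,0],xy[:,1],cv2.INTER_LINEAR).ravel();P.append(xy[v.argmin()])
    P=np.array(P,float)
    for z in(.045,.059,.075):
        w=unproj(k,P,z)[:,:2].astype(np.float32);e=cv2.fitEllipse(w);print(lo,z,np.round(e[0],4),np.round(e[1],4))
E
```

```text
[ 25  16 195] [ 33  15 182] [120   8 100] [108  51 222] [111  52 103]
floor px ((275.0332336425781, 120.46772003173828), 25.440326690673828) ((275.4587097167969, 120.3509292602539), (47.85051345825195, 48.383419036865234), 74.19569396972656)
0.059 ((0.49185729026794434, -0.1591590940952301), (0.04255354031920433, 0.042822983115911484), 141.6488037109375)
0.075 ((0.49193352460861206, -0.15870697796344757), (0.04020168259739876, 0.04045623168349266), 141.64852905273438)
43 0.045 [ 0.4919 -0.1593] [0.0926 0.0928]
43 0.059 [ 0.492  -0.1589] [0.0884 0.0885]
43 0.075 [ 0.492  -0.1585] [0.0835 0.0836]
24 0.045 [ 0.492  -0.1595] [0.0488 0.0488]
24 0.059 [ 0.492  -0.1591] [0.0465 0.0465]
24 0.075 [ 0.4921 -0.1586] [0.0439 0.044 ]
```

Emit:
play_rows(translation=[[0.02, 0, 0], [0.03, 0, 0], [0.0155, 0, 0], [0, 0, 0], [0, 0, 0.02], [0, 0, 0.015], [0, 0, 0.006], [0, 0, 0.006], [0, 0, 0.006], [0, 0, 0.006], [0, 0, 0.004], [0, 0, 0]], delta_rot=[[0, 0, 0], [0, 0, 0], [0, 0, 0], [0, 0, 0], [0, 0, 0], [0, 0, 0], [0, 0, 0], [0, 0, 0], [0, 0, 0], [0, 0, 0], [0, 0, 0], [0, 0, 0]], grip=[-1, -1, -1, -1, -1, -1, -1, -1, -1, -1, -1, -1])

```text
clock: 10.3
tool_pos: [0.4917, -0.1602, 0.2044]
eef_rot: [0.742, 0.671, -0.0, -0.0]
contact_force: [0.1, 1.4, -3.2]
opening: 0.205
finger_force: 14.9
```

```bash
python3 - <<'E'
from h import *
delta(.492,-.1588,.199,-73.7)
im=r.snapshot("scene");a=cv2.resize(im[130:260,120:280],None,fx=4,fy=4,interpolation=cv2.INTER_CUBIC);cv2.imwrite("pics/s3.png",a)
E
```

```text
t 10.3 pos [ 0.4917 -0.1602  0.2044] yaw -5.76 tilt [-6.e-04  5.e-04 -1.e+00] open 0.20496619540320762 ff 14.934214143577265 F [ 0.1  1.4 -3.2] q [ 0.21  0.7   0.03  1.99 -0.05  0.45  0.17]
tool delta mm [1.5 0.2 5.4] drot z 67.94449692956476
```

View pics/s3.png

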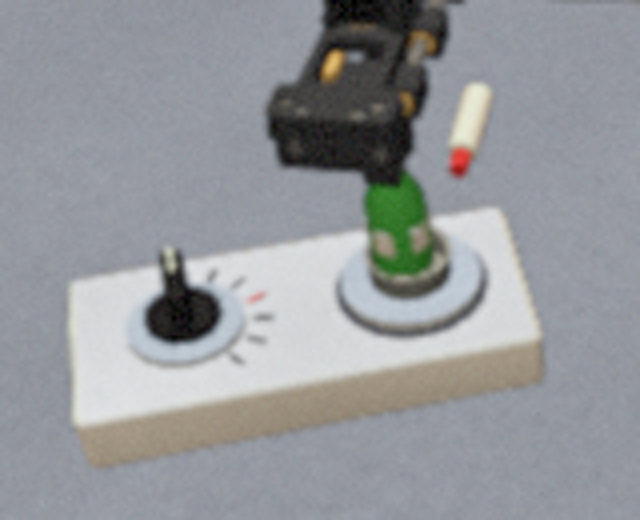

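The bottle is inside the cup rim, about 5 mm above its floor. I'll nudge +1.4 mm and lower it.

Emit:
play_rows(translation=[[0.0014, 0, 0], [0, 0, 0.002], [0, 0, 0.002], [0, 0, 0.0012], [0, 0, 0]], delta_rot=[[0, 0, 0], [0, 0, 0], [0, 0, 0], [0, 0, 0], [0, 0, 0]], grip=[-1, -1, -1, -1, -1])

```text
clock: 10.98
tool_pos: [0.4919, -0.1592, 0.1994]
eef_rot: [0.742, 0.671, -0.0, -0.0]
contact_force: [-0.3, 1.1, -1.3]
opening: 0.2
finger_force: 14.9
```

Emit:
play_rows(translation=[[0, 0, 0], [0, 0, 0], [0, 0, 0], [0, 0, 0], [0, 0, -0.015], [0, 0, -0.025], [0, 0, -0.035], [0, 0, -0.025], [0, 0, 0], [0, 0, 0], [0, 0, 0], [0, 0, 0], [0, 0, 0], [0, 0, 0], [0, 0, 0], [0, 0, 0], [0, 0, 0]], delta_rot=[[0, 0, 0], [0, 0, 0], [0, 0, 0], [0, 0, 0], [0, 0, 0], [0, 0, 0], [0, 0, 0], [0, 0, 0], [0, 0, 9.7], [0, 0, 9.7], [0, 0, 9.7], [0, 0, 9.7], [0, 0, 9.7], [0, 0, 9.7], [0, 0, 9.7], [0, 0, 0], [0, 0, 0]], grip=[-0.2, 0, 0.2, 0.2, 0.2, 0.2, 0.2, 0.2, 0.2, 0.2, 0.2, 0.2, 0.2, 0.2, 0.2, 0.2, 0.2])

```text
clock: 13.1
tool_pos: [0.4919, -0.159, 0.3]
eef_rot: [0.99, 0.143, 0.0, -0.0]
contact_force: [-0.3, 0.1, 0.3]
opening: 0.603
finger_force: 0.0
```

```bash
python3 - <<'E'
from h import *
delta(.5309,-.2919,.27,-73.7)
k=cal("wrist");im=r.snapshot("wrist");cv2.imwrite("pics/w4.png",im);print("cam",k["eye"].round(3))
for t in("knob_grip","bottle_green"):
    print(t,[(np.round(d["point"],4).tolist(),round(d["confidence"],2)) for d in r.look_for("wrist",t)[:2]])
E
```

```text
t 13.1 pos [ 0.4919 -0.159   0.3   ] yaw -73.51 tilt [ 6.e-04  3.e-04 -1.e+00] open 0.603295846902378 ff 0.0 F [-0.3  0.1  0.3] q [-0.03  0.59  0.41  1.91 -0.34  0.71 -0.7 ]
tool delta mm [ -0.4 138.5  29.9] drot z 0.19451251822988525
cam [ 0.564 -0.138  0.381]
knob_grip [([0.528, -0.2835, 0.0685], 0.9)]
bottle_green [([0.4982, -0.1594, 0.1253], 0.95)]
```

View pics/w4.png

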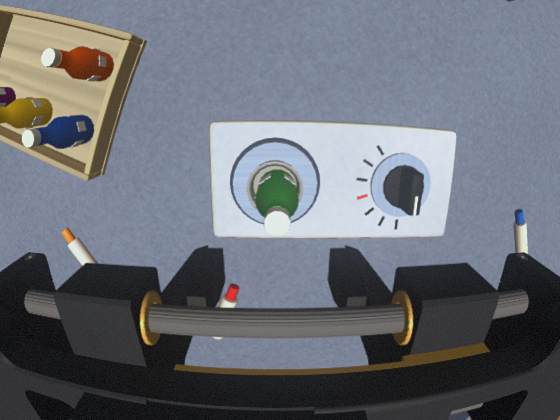

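The bottle stands in the cup, with its cap at (277,221). The knob disc is centred near (400,184), still at home. I'll check that centre and go above the knob.

```bash
python3 - <<'E'
from h import *
k=cal("wrist");im=cv2.imread("pics/w4.png");hsv=cv2.cvtColor(im,cv2.COLOR_BGR2HSV)
print(hsv[184,377],hsv[184,425],hsv[184,440])
roi=np.zeros(im.shape[:2],np.uint8);cv2.circle(roi,(400,184),36,1,-1)
m=((hsv[...,1]>35)|(hsv[...,2]<120)).astype(np.uint8)&roi
m=cv2.morphologyEx(m,cv2.MORPH_OPEN,np.ones((9,9),np.uint8))
c=max(cv2.findContours(m,0,2)[0],key=cv2.contourArea);print(cv2.fitEllipse(c))
for z in(.045,.049): print(z,cv2.fitEllipse(unproj(k,c[:,0].astype(float),z)[:,:2].astype(np.float32)))
E
```

```text
[108  54 221] [108  59 220] [106  24 231]
((399.7011413574219, 183.96864318847656), (55.492881774902344, 64.06927490234375), 32.31117630004883)
0.045 ((0.5303231477737427, -0.2921285927295685), (0.06899307668209076, 0.07261881232261658), 60.45519256591797)
0.049 ((0.530722975730896, -0.2902885675430298), (0.0681704729795456, 0.07175296545028687), 60.45505142211914)
```

Emit:
play_rows(translation=[[0, 0.02, 0], [0, 0.035, 0], [0, 0.04, 0], [0, 0.03, 0], [0, 0.0145, 0], [0, 0, 0.04], [0, 0, 0.04], [0, 0, 0.01], [0, 0, 0], [0, 0, 0]], delta_rot=[[0, 0, 0], [0, 0, 0], [0, 0, 0], [0, 0, 0], [0, 0, 0], [0, 0, 0], [0, 0, 0], [0, 0, 0], [0, 0, 0], [0, 0, 0]], grip=[0.2, 0.2, 0.2, 0.2, 0.2, 0.2, 0.2, 0.2, 0.2, 0.2])

```text
clock: 14.5
tool_pos: [0.5319, -0.2935, 0.2111]
eef_rot: [0.99, 0.142, 0.001, 0.001]
contact_force: [-0.4, 1.1, -0.1]
opening: 0.597
finger_force: 0.0
```

```bash
python3 - <<'E'
from h import *
delta(.5309,-.2925,.127,-73.7)
E
```

```text
t 14.5 pos [ 0.5319 -0.2935  0.2111] yaw -73.66 tilt [ 0.0025 -0.0013 -1.    ] open 0.5973122343040277 ff 0.0 F [-0.4  1.1 -0.1] q [ 0.24  0.81  0.33  1.72 -0.39  0.67 -0.5 ]
tool delta mm [-0.9 -1.4 84.1] drot z 0.0396286132553314
```

Emit:
play_rows(translation=[[-0.0009, -0.0012, 0.02], [0, 0, 0.025], [0, 0, 0.02], [0, 0, 0.01], [0, 0, 0.008], [0, 0, 0], [0, 0, 0], [0, 0, 0], [0, 0, 0], [0, 0, 0], [0, 0, 0]], delta_rot=[[0, 0, 0], [0, 0, 0], [0, 0, 0], [0, 0, 0], [0, 0, 0], [0, 0, 0], [0, 0, 0], [0, 0, 0], [0, 0, 0], [0, 0, 0], [0, 0, 0]], grip=[0.2, 0.2, 0.2, 0.2, 0.2, 0.2, -1, -1, -1, -1, -1], squeeze=45)

```text
clock: 15.88
tool_pos: [0.53, -0.2922, 0.1266]
eef_rot: [0.99, 0.142, 0.0, 0.0]
contact_force: [-0.3, -0.2, 1.2]
opening: 0.157
finger_force: 45.0
```

```bash
python3 - <<'E'
from h import *
delta(.5306,-.2922,.127,-73.7)
print(r.get_state()["moment"])
E
```

```text
t 15.88 pos [ 0.53   -0.2922  0.1266] yaw -73.69 tilt [ 2.e-04 -0.e+00 -1.e+00] open 0.15749768838878117 ff 45.00017646700144 F [-0.3 -0.2  1.2] q [ 0.28  0.93  0.26  1.76 -0.44  0.51 -0.46]
tool delta mm [ 0.6  0.2 -0.4] drot z 0.011168756491883869
[ 0.00276698  0.13095604 -0.05475378]
```

Emit:
play_rows(translation=[[0, 0, 0], [0, 0, 0], [0, 0, 0], [0, 0, 0], [0, 0, 0], [0, 0, 0], [0, 0, 0]], delta_rot=[[0, 0, 4], [0, 0, 4], [0, 0, 4], [0, 0, 4], [0, 0, 4], [0, 0, 4], [0, 0, 0]], grip=[-1, -1, -1, -1, -1, -1, -1])

```text
clock: 16.75
tool_pos: [0.5299, -0.292, 0.1266]
eef_rot: [0.998, -0.066, -0.0, 0.0]
contact_force: [0.1, 0.4, 1.6]
opening: 0.154
finger_force: 45.0
```

```bash
python3 - <<'E'
from h import *
delta(.5306,-.2922,.127,-73.7-72)
print(r.get_state()["moment"])
E
```

```text
t 16.75 pos [ 0.5299 -0.292   0.1266] yaw -97.62 tilt [-1.e-04 -0.e+00 -1.e+00] open 0.15430516366415542 ff 45.00068446621299 F [0.1 0.4 1.6] q [ 0.23  0.95  0.36  1.76 -0.59  0.54 -0.73]
tool delta mm [ 0.7  0.1 -0.4] drot z 48.083893987899785
[0.08724888 0.15047633 0.07827679]
```

First click reached: 23.9° turned, small forces. On to the second and third.

Emit:
play_rows(translation=[[0, 0, 0], [0, 0, 0], [0, 0, 0], [0, 0, 0], [0, 0, 0], [0, 0, 0], [0, 0, 0]], delta_rot=[[0, 0, 4], [0, 0, 4], [0, 0, 4], [0, 0, 4], [0, 0, 4], [0, 0, 4], [0, 0, 0]], grip=[-1, -1, -1, -1, -1, -1, -1])

```text
clock: 17.62
tool_pos: [0.53, -0.292, 0.1266]
eef_rot: [0.962, -0.272, -0.0, -0.0]
contact_force: [-0.9, 0.6, 2.4]
opening: 0.156
finger_force: 45.0
```

Emit:
play_rows(translation=[[0, 0, 0], [0, 0, 0], [0, 0, 0], [0, 0, 0], [0, 0, 0], [0, 0, 0], [0, 0, 0], [0, 0, 0], [0, 0, 0]], delta_rot=[[0, 0, 4], [0, 0, 4], [0, 0, 4], [0, 0, 4], [0, 0, 4], [0, 0, 4], [0, 0, 0], [0, 0, 0], [0, 0, 0]], grip=[-1, -1, -1, -1, -1, -1, -1, -1, -1])

```text
clock: 18.75
tool_pos: [0.53, -0.2919, 0.1266]
eef_rot: [0.885, -0.466, -0.0, -0.0]
contact_force: [-0.2, 2.5, 4.1]
opening: 0.156
finger_force: 45.0
```

```bash
python3 - <<'E'
from h import *
delta(.5306,-.2922,.127,-73.7-72)
print(r.get_state()["moment"])
a=r.snapshot("scene");b=r.snapshot("top")
a=cv2.resize(a[120:260,110:410],(800,373));b=cv2.resize(b[165:255,130:440],(800,226))
cv2.imwrite("pics/end.png",np.vstack([a,b]))
for t in("bottle_green",):
    for c in("scene","top"):print(c,[(np.round(d["point"],4).tolist(),round(d["confidence"],2)) for d in r.look_for(c,t)[:2]])
E
```

```text
t 18.75 pos [ 0.53   -0.2919  0.1266] yaw -145.61 tilt [ 3.e-04  6.e-04 -1.e+00] open 0.156290072878612 ff 45.00079343095422 F [-0.2  2.5  4.1] q [ 0.12  1.    0.57  1.77 -0.86  0.65 -1.33]
tool delta mm [ 0.6 -0.3 -0.4] drot z 0.09209932716672142
[0.40754477 0.14970424 0.04909919]
scene [([0.5038, -0.1558, 0.1108], 0.78)]
top []
```

View pics/end.png

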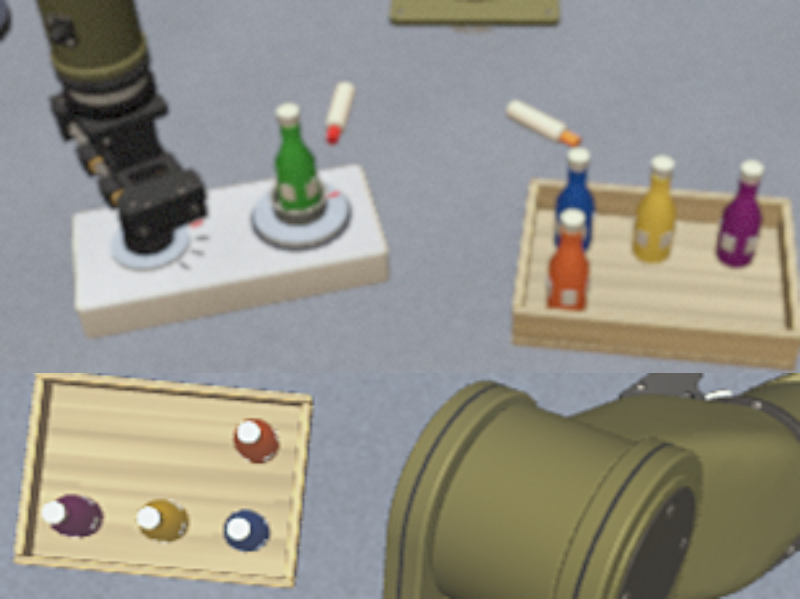

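The bottle stands in its cup and the other four stand in the crate. The turntable's red mark has moved, near (335,195). I'll check the turned angle from that mark.

```bash
python3 - <<'E'
from h import *
k=cal("scene")
im=r.snapshot("scene")
for n,i in(("start",cv2.imread("pics/scene0.png")),("now",im)):
    h=cv2.cvtColor(i,cv2.COLOR_BGR2HSV);m=(((h[...,0]<8)|(h[...,0]>172))&(h[...,1]>50)).astype(np.uint8)
    nn,l,st,ct=cv2.connectedComponentsWithStats(m)
    for j in range(1,nn):
        p=unproj(k,ct[j],.05)[0];d=p[:2]-[.492,-.158]
        if .02<np.hypot(*d)<.06: print(n,ct[j].round(1),st[j,4],p.round(4),np.hypot(*d).round(4),np.degrees(np.arctan2(d[1],d[0])).round(1))
E
```

```text
now [234.7 192.6] 7 [ 0.4667 -0.1288  0.05  ] 0.0387 130.9
```

The rough estimate is 5° short, so I'll check it more precisely with the wrist camera.

```bash
python3 - <<'E'
from h import *
k=cal("wrist");im=r.snapshot("wrist")
k4=None
h=cv2.cvtColor(im,cv2.COLOR_BGR2HSV);m=(((h[...,0]<8)|(h[...,0]>172))&(h[...,1]>90)&(h[...,2]>120)).astype(np.uint8)
nn,l,st,ct=cv2.connectedComponentsWithStats(m)
for j in range(1,nn):
    if st[j,4]<6: continue
    for z in(.045,.05):
        p=unproj(k,ct[j],z)[0]
        for nm,c in(("cup",[.492,-.159]),("knob",[.5304,-.292])):
            d=p[:2]-c
            if np.hypot(*d)<.06: print(nm,z,ct[j].round(1),st[j,4],p.round(4),np.hypot(*d).round(4),np.degrees(np.arctan2(d[1],d[0])).round(1))
cv2.imwrite("pics/w6.png",cv2.resize(im,(800,600),interpolation=cv2.INTER_CUBIC))
E
```

```text
(no output)
```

View pics/w6.png

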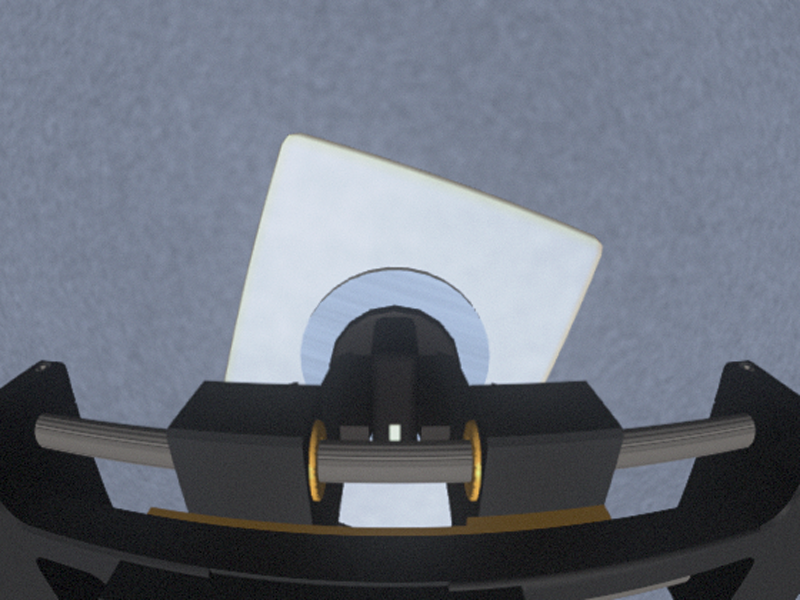

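The wrist view shows the bar and pointer centred (x≈394) and parallel between the pads, so the grip hasn't slipped. The knob has turned 71.9° of 72°, so the 7-pixel scene estimate was noise. I'll hand the job in.

```bash
python3 -c "
from plant import r
print(r.finish_job())"
```

```text
the job is handed in; nothing more can be done
None
```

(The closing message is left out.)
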